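# Slacken the left-hand drum nut of a bench spindle sander

## Task

The sanding sleeve on the bench's spindle sander is due for changing, and the hex nut on top of its drum has a left-hand thread. Take the red T-handle socket spanner from its wooden block, feel it fully home over the nut without leaning on it or forcing it, and slacken the nut by turning it clockwise (seen from above) a quarter turn or a little more, leaving it on its thread. Then lower the spanner back upright, right down in its bore, and let go; keep the gripper off the machine and leave the other things on the bench where they are.

Things in the scene. Friction and masses are not known exactly. Their poses are not given: they have to be found in the camera images.
- sander: spindle sander let into the bench, fixed: a silver plate 298 (x) by 235 (y) by 10 mm thick on the bench; upright at its centre a brown abrasive drum 76 mm across, top 130 mm above the bench, then a steel washer 60 mm across (top at 137 mm) and the dark hex nut. Origin: centre of the plate's underside, on the drum's axis. The spindle is locked and does not turn.
- nut_seat (a point): point on the drum's axis on top of the washer, under the nut; fixed, does not turn. Above it: a hexagon 30 mm across flats (34.6 over corners), 14 mm high, a 4 mm tapered crown (30 to 25 mm across) and a 16 mm wide, 4 mm high spindle end. How the flats are turned differs every time and is given by no reading: see or feel it.
- nut (a joint): how far the nut is slackened on its left-hand thread, rad: grows as it turns clockwise seen from above. Starts between 0 and 0.3. It takes about 0.3 N m either way and stays where left. It does not tell how the hexagon lies in the room.
- spanner: T-handle socket spanner, 90 mm tall, 0.22 to 0.37 kg, standing mouth down in the bore. Origin: centre of the socket's open mouth; z up the shank. Steel socket 45 mm outside, 26 mm deep, a hexagon 31.6 mm across flats inside (two flats face +x and -x), 1.6 mm wider than the nut: about 6 degrees of play either way. 12 mm shank, red bar handle on top.
- handle (a point): centre of the spanner's red handle, 78 mm above its mouth: a bar 100 mm long (x), 16 mm thick (y), 24 mm high. While the hexagons do not match, the socket rests on the nut with its mouth 14 mm above nut_seat; when they do, it goes down until the mouth meets the washer at nut_seat.
- tool_block: fixed wooden block 150 mm (its x) by 85 mm (its y) by 50 mm high, origin at the centre of its underside; one wide bore for the spanner and two small empty holes.
- bore (a point): centre of the mouth of the block's wide bore, 50 mm above the bench; bore 51 mm across, 32 mm deep, upright. The spanner put away stands with its mouth 32 mm below this point.
- sleeve_tray: blue open tray 130 x 170 x 30 mm with two spare sanding sleeves lying in it, up to 81 mm high; origin at the centre of its underside. To be left alone.
- screw_jar: brass-coloured jar with a steel lid, 60 mm across, 75 mm high; origin at the centre of its underside. To be left alone.
- lamp_socket: brass lamp socket, 38 mm across, 55 mm high; origin at the centre of its underside. To be left alone.
- sanding_block: cork sanding block 110 x 65 x 28 mm; origin at the centre of its underside. To be left alone.
Mind the look-alikes: they are no part of the job. Leave any purple look-alike of the spanner alone.

How it is judged (in metres and radians):
On the way, in this order (a step that is already met when the one before it is completed fails the run):
1. the spanner is fully home over the nut (mouth within 6 mm of the washer, on the axis to 5 mm, upright) (z of spanner in the frame of nut_seat below 0.006 m and horizontal distance between spanner and nut_seat below 0.005 m and angle between spanner's own z axis and vertical below 0.1 rad), for 0.2 s.
2. with the spanner on it, the nut is slackened clockwise past 1.2 rad (value of joint nut above 1.2 rad and z of spanner in the frame of nut_seat below 0.012 m and horizontal distance between spanner and nut_seat below 0.005 m and angle between spanner's own z axis and vertical below 0.1 rad), for 0.1 s.
At the end, for the whole second after the job is handed in: The nut's reading is between 1.2 and 3.2 rad; the spanner stands at rest in the bore, within 7 mm of its axis, its mouth at least 27 mm below the bore's mouth, upright to 0.08 rad (value of joint nut between 1.2 and 3.2 rad and horizontal distance between spanner and bore below 0.007 m and z of spanner in the frame of bore below -0.027 m and angle between spanner's own z axis and vertical below 0.08 rad and linear speed of spanner below 0.02 m/s); the robot touches nothing.
It fails at once if the spanner, not yet home (mouth over 12.5 mm above the washer), is pressed on the machine with more than 35 N (contact force between spanner and sander above 35 N and z of spanner in the frame of nut_seat above 0.0125 m).
It fails at once if the spanner is forced or dropped against the machine with more than 60 N or its block with more than 100 N (contact force between spanner and sander above 60 N or contact force between spanner and tool_block above 100 N).
It fails at once if the gripper or arm presses on the machine with more than 8 N (contact force between any of the fingers, the arm and sander above 8 N).
It fails at once if the nut is turned tighter, to a reading below -0.25 rad (value of joint nut below -0.25 rad).
It fails at once if another thing on the bench is moved by more than 15 mm (distance of any of sleeve_tray, screw_jar, lamp_socket, sanding_block from where it was at the start of the episode above 0.015 m).
It also fails if it takes over 69 s, if anything falls off the work surface, if the arm or the gripper's body presses on something with over 40 N, if the wrist force passes 120 N, or if a joint passes its speed limit or range.

## Robot

A 7-joint arm with a two-finger parallel gripper is mounted at the origin on the work surface. World frame = base frame: x ahead of the robot, y to its left, z up, the work surface at z = 0. Lengths are in mm, angles in rad, forces in N, time in s.
With the tool pointing down it reaches from about 425 to 1025 mm from the base axis. Payload 9.4 kg.
Tool frame: the origin (TCP) lies at the very end of the fingers, on their centre line; the grasp point (between the pads) lies ctrl.grasp_offset behind it (ctrl.grasp_offset is the distance from the TCP to the grasp point, in mm); z points along the fingers, y is the direction in which the jaws open and shut (so a half turn about z gives the same grasp; the last joint's range is limited). The gripper opens to 85 mm and grips with 20 to 120 N. Pads are 22 mm wide; open, the fingers measure 114 mm over their backs; the gripper's body (76 mm by 85 mm) begins 54 mm behind the grasp point. The pads swing forward as they close: fully open they stand 13 mm farther back than shut.
Start: joints at [-1.382, 0.599, -0.003, 1.599, 0.002, 0.943, -0.08], TCP at [190.448, 699.538, 231.275] pointing down, gripper open.
Joint ranges: [-2.57, 2.57], [-0.35, 1.97], [-1.29, 1.29], [0.11, 2.56], [-1.05, 4.19], [0.11, 1.86], [-2.63, 2.63]. Speed limits (rad/s): [2.22, 2.22, 3.01, 3.01, 3.14, 3.14, 3.14].

## Interface

Orientations are given as [roll, pitch, yaw] about the fixed x, y, z axes, in that order (R = Rz(yaw) Ry(pitch) Rx(roll)).
In Python, from cell import ctrl gives the robot as it stands. The module is installed in compiled form; this text tells all that it offers.
- The arm moves only by the shell command python3 -m crank 'ROWS'. ROWS is JSON, a list of rows, each a list of 7 numbers: the shift along the tool's x, y, z in mm, then the turn, a rotation vector about the tool's x, y, z in degrees, then the opening in per cent of the stroke, from 0 (shut) to 100 (fully open). A call has 1 to 8 rows; each row is the pose to reach, as a shift and turn from the pose measured when the call began, along the tool's axes at that moment; what a row does not reach only later rows make up. A row lasts 1/8 s, in which the tool goes at most 62.5 mm and 10.7 degrees, less where a joint would pass 70% of its speed; a pose out of reach is approached as far as the arm can. A call with a gripper value outside its range is refused whole. The fingers move at their own pace and stop on an object; the grip force is fixed at half the most. Time passes only in rows, so rows that repeat a pose let the fingers close. It gives the time, the measured TCP pose, the force and the opening at its end, in the units of the state.
- ctrl.get_state(): the state, without advancing time (a new reading comes with each control period).
- ctrl.camera(name): name is "scene" or "top" or "wrist"; returns a dict with "image" (420x560x3 uint8, red, green, blue), "camera_matrix" (3x3 intrinsics, pixels), "world_from_camera" (4x4, takes a point from camera to world coordinates). Camera axes: x right, y up, looking along -z (the intrinsics and any distortion apply to the point x, -y, -z); pixel columns grow to the right and rows downward; lengths in mm; the calibration is good to about 2 mm. The wrist camera is an equidistant fisheye: a pixel r from the principal point sees the ray r / f radians off the axis. A picture is of the moment at which its call begins. There is no depth.
- ctrl.hand_in(): hands the job in, once; it reports no verdict.
The state is a dict: "time": time; "joint_pos": joint angles; "joint_vel": joint speeds; "joint_torque": joint torques, N m; "ee_pos": TCP position; "ee_rot": TCP orientation; "contact_force": force on the tool from outside, world axes, zero at the start; "torque": the same for the moment, N m; "finger_gap": opening from 0.0 (shut) to 1.0 (fully open).
Only numpy, scipy, OpenCV 4.12 (cv2) and the standard library are available. Lean on these libraries where they do the work, as an engineer would, in place of code of your own. Each camera call takes 0.05 s, during which the arm holds its last target. There are 200 camera calls.

## Working session

There is one attempt and no reset: what is moved stays moved. The work goes in short steps, Python scripts to look and compute and a shell command to move; the robot and the scene stay as the last step left them, time stands still between calls to the robot, and variables do not carry over. Pictures are saved under pics/ and viewed, about 8 in all and at most 12, crops included, and the job is handed in when it is done.

```bash
mkdir -p pics
cat > h.py <<'E'
import numpy as np, cv2
from cell import ctrl
from scipy.spatial.transform import Rotation as R
def ray(c,u,v,fish=False):
    K=c["camera_matrix"];T=c["world_from_camera"]
    x=(u-K[0,2])/K[0,0];y=(v-K[1,2])/K[1,1]
    if fish:
        r=np.hypot(x,y);s=np.sin(r)/r if r>1e-9 else 1
        d=np.array([x*s,-y*s,-np.cos(r)])
    else: d=np.array([x,-y,-1.])
    return T[:3,3],T[:3,:3]@d
def onz(c,u,v,z,fish=False):
    o,d=ray(c,u,v,fish);return o+d*(z-o[2])/d[2]
def proj(c,p):
    K=c["camera_matrix"];T=c["world_from_camera"]
    q=T[:3,:3].T@(np.array(p)-T[:3,3]);return K[0,2]+K[0,0]*q[0]/-q[2],K[1,2]-K[1,1]*q[1]/-q[2]
def save(n,im,s=1):
    cv2.imwrite(f"pics/{n}.png",cv2.cvtColor(cv2.resize(im,None,fx=s,fy=s,interpolation=cv2.INTER_CUBIC),cv2.COLOR_RGB2BGR))
E
python3 - <<'E'
from h import *
import pickle
s=ctrl.get_state();print(s,ctrl.grasp_offset)
d={}
for n in("scene","top","wrist"):
    d[n]=ctrl.camera(n);print(n,d[n]["camera_matrix"].tolist(),d[n]["world_from_camera"].round(3).tolist())
pickle.dump(d,open("c0.pkl","wb"))
save("top0",d["top"]["image"],1.4)
save("scene0",d["scene"]["image"],1.4)
E
```

```text
{'time': 0.0, 'joint_pos': array([-1.38168152,  0.60019305, -0.00251963,  1.60010912,  0.00181319,
        0.94287349, -0.07983161]), 'joint_vel': array([ 0.00048324, -0.00114781, -0.00062158, -0.00050342,  0.00095799,
       -0.00086596, -0.00112657]), 'joint_torque': array([-1.17460084e-03, -7.76453662e+01,  1.56442635e+00, -2.57995033e+01,
        1.22002600e-02,  9.37780162e-03,  7.57214963e-06]), 'ee_pos': array([190.3674251 , 699.09020766, 230.37562857]), 'ee_rot': array([-3.14002029e+00,  1.68474139e-04,  2.87579311e+00]), 'contact_force': array([-1.12864755, -0.02601833, -0.45724455]), 'torque': array([-0.01842067,  0.02130376,  0.04565669]), 'finger_gap': 1.002162585093528} 18.700000000000003
scene [[490.10352889020663, 0.0, 287.77679490140184], [0.0, 490.10352889020663, 212.89748171192164], [0.0, 0.0, 1.0]] [[0.666, -0.604, 0.437, 1053.146], [0.746, 0.527, -0.408, -533.926], [0.016, 0.598, 0.802, 1024.28], [0.0, 0.0, 0.0, 1.0]]
top [[416.2049709560487, 0.0, 276.7297135283376], [0.0, 416.2049709560487, 205.48684033082876], [0.0, 0.0, 1.0]] [[0.01, 0.999, -0.052, 507.471], [-1.0, 0.01, 0.002, -64.46], [0.002, 0.052, 0.999, 1150.159], [0.0, 0.0, 0.0, 1.0]]
wrist [[325.19226210127806, 0.0, 282.05588813045614], [0.0, 325.19226210127806, 207.9673433075369], [0.0, 0.0, 1.0]] [[0.263, -0.919, -0.295, 114.08], [0.965, 0.25, 0.082, 718.545], [-0.002, -0.306, 0.952, 371.926], [0.0, 0.0, 0.0, 1.0]]
```

View pics/top0.png

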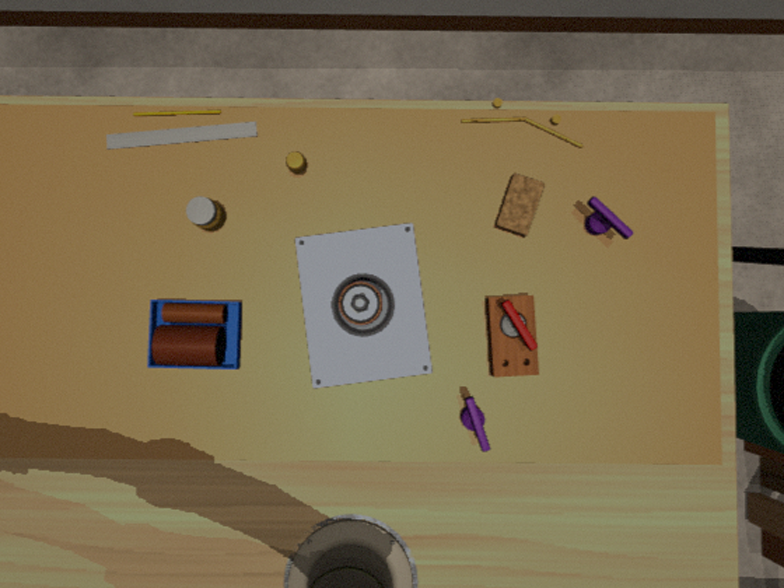

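View pics/scene0.png

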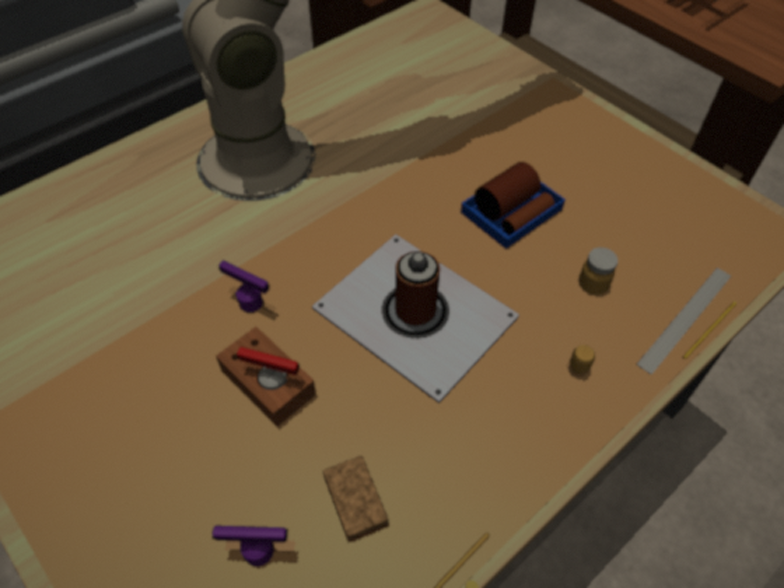

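Top view shows the red handle at about (518,324)/1.4 px on the brown block, the nut at (360,303)/1.4, and two purple decoys. The scene view agrees.

Run:
```python
from h import *
import pickle
d=pickle.load(open("c0.pkl","rb"))
def comps(m,amin):
    n,l,s,ce=cv2.connectedComponentsWithStats(m.astype(np.uint8));return [(l==i,s[i]) for i in range(1,n) if s[i][4]>amin]
pts={}
for n in("top","scene"):
    c=d[n];hsv=cv2.cvtColor(c["image"],cv2.COLOR_RGB2HSV);H,S,V=cv2.split(hsv)
    red=((H<5)|(H>174))&(S>190)&(V>110)
    for m,s in comps(red,40):
        r=cv2.minAreaRect(np.argwhere(m)[:,::-1].astype(np.float32));b=cv2.boxPoints(r)
        print(n,"red",s.tolist(),r)
        w=[onz(c,*p,105) for p in b]
        e=sorted([(np.linalg.norm(w[i]-w[(i+1)%4]),i) for i in range(4)]);v=w[e[3][1]]-w[(e[3][1]+1)%4]
        print(" centre",onz(c,*r[0],105).round(1),"len",e[3][0].round(),e[0][0].round(),"yaw",np.degrees(np.arctan2(v[1],v[0])).round(1))
c=d["top"];hsv=cv2.cvtColor(c["image"],cv2.COLOR_RGB2HSV);H,S,V=cv2.split(hsv)
m=(S<50)&(V>90);m[:150]=0;m[290:]=0;m[:,:200]=0;m[:,320:]=0
for mm,s in comps(m,3000):
    r=cv2.minAreaRect(np.argwhere(mm)[:,::-1].astype(np.float32));print("plate",onz(c,*r[0],10).round(1));b=[onz(c,*p,10) for p in cv2.boxPoints(r)];print(np.round(b,1).tolist())
print("nut top",onz(c,360/1.4,303/1.4,155),"wash",onz(c,361/1.4,303/1.4,137))
print("block corners",[onz(c,u/1.4,v/1.4,50).round(0).tolist() for u,v in((486,296),(534,294),(539,375),(490,377))])
print("bore",onz(c,514/1.4,325/1.4,50))
x,y=257,216
save("crop",np.hstack([c["image"][y-35:y+35,x-35:x+35],c["image"][195:265,335:405]]),5)
```

```text
top red [359, 215, 24, 35, 85] ((371.16180419921875, 231.8995361328125), (38.790470123291016, 5.361522674560547), 58.17255783081055)
 centre [ 498.2 -303.8  105. ] len 97.0 13.0 yaw 31.9
scene red [170, 248, 42, 15, 197] ((190.5, 255.0), (41.670040130615234, 4.9394965171813965), 15.068489074707031)
 centre [ 497.5 -303.5  105. ] len 95.0 12.0 yaw -148.3
plate [532.9 -18.6  10. ]
[[664.9, 120.3, 10.0], [697.8, -116.1, 10.0], [402.4, -155.9, 10.0], [370.5, 77.5, 10.0]]
nut top [532.94471587 -19.70227347 155.        ] wash [533.42221278 -20.63102622 137.        ]
block corners [[551.0, -253.0, 50.0], [556.0, -344.0, 50.0], [404.0, -353.0, 50.0], [399.0, -261.0, 50.0]]
bore [ 496.95322041 -305.77060089   50.        ]
```

View pics/crop.png

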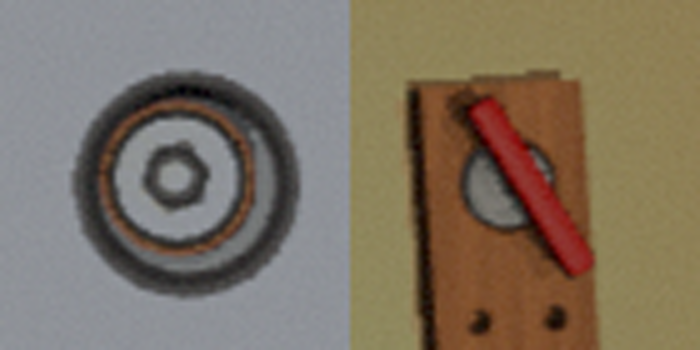

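Handle centre is about (498,-304), yaw 32°, with both views agreeing. The nut is about (533,-20). Next I go over the nut for a near look, via a waypoint.

```bash
cat >> h.py <<'E'
def rel(x,y,z,yaw,s=None):
    s=s or ctrl.get_state();A=R.from_euler('xyz',s["ee_rot"]);B=R.from_euler('xyz',[np.pi,0,np.radians(yaw)])
    print("ee",s["ee_pos"].round(1),np.degrees(s["ee_rot"]).round(1),"t",round(s["time"],2),"F",s["contact_force"].round(1),"T",s["torque"].round(2),"gap",round(s["finger_gap"],3),"j7",s["joint_pos"][6].round(2))
    print("rel",A.inv().apply(np.array([x,y,z])-s["ee_pos"]).round(1),np.degrees((A.inv()*B).as_rotvec()).round(1))
E
python3 -c "
from h import *
rel(480,380,290,110);rel(508,-63,280,60)"
```

```text
ee [190.4 699.2 230.6] [-179.9    0.   164.8] t 0.15 F [ 0.8  0.  -0.6] T [-0.03 -0.05  0.01] gap 1.002 j7 -0.08
rel [-363.3 -232.   -59.1] [-0.1  0.  54.8]
ee [190.4 699.2 230.6] [-179.9    0.   164.8] t 0.15 F [ 0.8  0.  -0.6] T [-0.03 -0.05  0.01] gap 1.002 j7 -0.08
rel [-506.7 -652.1  -48.6] [-0.000e+00  1.000e-01  1.048e+02]
```

```bash
python3 -m crank '[[-363,-232,-59,0,0,55,100],[-363,-232,-59,0,0,55,100],[-363,-232,-59,0,0,55,100],[-363,-232,-59,0,0,55,100],[-363,-232,-59,0,0,55,100],[-363,-232,-59,0,0,55,100],[-507,-652,-49,0,0,105,100],[-507,-652,-49,0,0,105,100]]'
python3 -c "
from h import *
rel(508,-63,280,60)"
```

```text
time: 1.15
ee_pos: [457.7, 298.1, 281.4]
ee_rot: [-3.142, 0.001, 1.534]
contact_force: [0.5, 0.5, -0.2]
finger_gap: 1.001
ee [457.7 298.1 281.4] [-1.80e+02  1.00e-01  8.79e+01] t 1.15 F [ 0.5  0.5 -0.2] T [ 0.02 -0.06 -0.01] gap 1.001 j7 -0.52
rel [-359.    63.5    1.8] [ 0.   0.1 27.9]
```

```bash
python3 -m crank '[[-359,63.5,2,0,0,28,100],[-359,63.5,2,0,0,28,100],[-359,63.5,2,0,0,28,100],[-359,63.5,2,0,0,28,100],[-359,63.5,2,0,0,28,100],[-359,63.5,2,0,0,28,100],[-359,63.5,2,0,0,28,100],[-359,63.5,2,0,0,28,100]]'
python3 - <<'E'
from h import *
import pickle
rel(508,-63,280,60)
c=ctrl.camera("wrist");pickle.dump(c,open("cw1.pkl","wb"))
save("wrist1",c["image"],1.4)
E
```

```text
time: 2.15
ee_pos: [507.8, -62.5, 279.6]
ee_rot: [-3.141, 0.001, 1.045]
contact_force: [-0.7, 1.1, 0.8]
finger_gap: 1.003
ee [507.8 -62.5 279.6] [-1.80e+02  1.00e-01  5.99e+01] t 2.15 F [-0.7  1.1  0.8] T [ 0.02 -0.05  0.02] gap 1.003 j7 -0.23
rel [-0.3  0.4 -0.4] [-0.   0.1 -0.1]
```

View pics/wrist1.png

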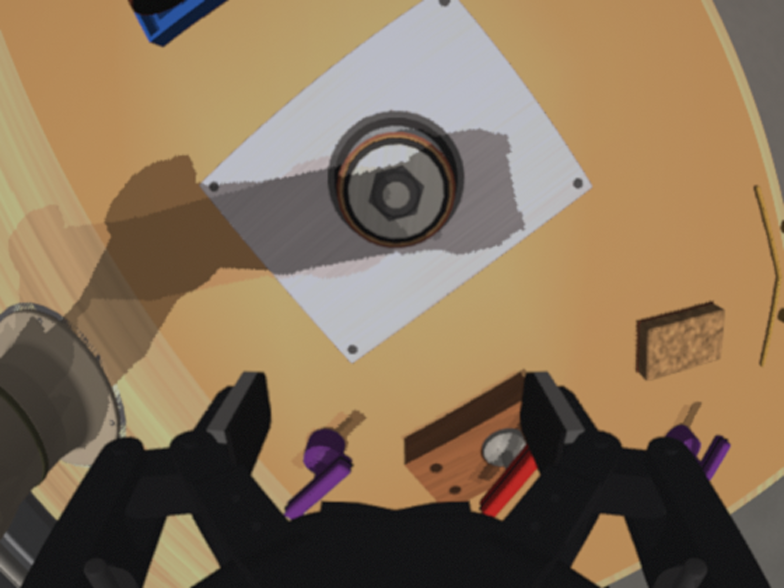

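The wrist view shows the nut's hexagon clearly at (396,193)/1.4 px. I'll measure its centre and angle.

Run:
```python
from h import *
import pickle
c=pickle.load(open("cw1.pkl","rb"));im=c["image"]
u,v=396/1.4,193/1.4
g=cv2.GaussianBlur(cv2.cvtColor(im,cv2.COLOR_RGB2GRAY),(3,3),0).astype(np.float32)
ang=np.radians(np.arange(0,360,3))
W0=onz(c,u,v,151,True);print("W0",W0)
o=c["world_from_camera"]
def wp(p): # world -> fisheye px
    T=o;q=T[:3,:3].T@(p-T[:3,3]);K=c["camera_matrix"];th=np.arctan2(np.hypot(q[0],q[1]),-q[2]);ph=np.hypot(q[0],q[1])
    return K[0,2]+K[0,0]*th*q[0]/ph,K[1,2]-K[1,1]*th*q[1]/ph
for it in range(3):
    rs=np.arange(11,24,.25);rad=[]
    for a in ang:
        P=[wp(W0+np.array([r*np.cos(a),r*np.sin(a),0])) for r in rs]
        val=cv2.remap(g,np.array([[p[0] for p in P]],np.float32),np.array([[p[1] for p in P]],np.float32),cv2.INTER_LINEAR)[0]
        rad.append(rs[np.argmax(np.gradient(cv2.GaussianBlur(val[None],(5,1),0)[0]))])
    rad=np.array(rad);W0=W0+2*np.array([np.mean(rad*np.cos(ang)),np.mean(rad*np.sin(ang)),0])
    f=np.mean(rad*np.exp(-6j*ang));print("centre",W0.round(1),"r",rad.mean().round(2),"corner deg mod60",(-0)+np.degrees(np.angle(np.conj(f)))/6%60,abs(f)*2)
print(rad[::2])
x,y=int(u),int(v);save("nut",im[y-30:y+30,x-30:x+30],8)
```

```text
W0 [533.89000036 -18.94700118 151.        ]
centre [533.6 -17.6 151. ] r 16.08 corner deg mod60 47.254969066854294 1.3182630411219383
centre [533.6 -17.5 151. ] r 16.16 corner deg mod60 48.034509089800885 1.254465200583091
centre [533.6 -17.5 151. ] r 16.14 corner deg mod60 47.95006764978131 1.2378829940432534
[15.   14.5  14.25 14.5  14.5  14.75 15.5  18.5  18.   16.   15.5  15.25
 15.5  15.75 15.5  16.25 17.75 18.   18.75 21.5  22.25 13.75 13.75 13.75
 14.   14.25 14.5  15.25 16.5  16.25 15.5  15.25 15.   15.   15.25 15.5
 16.25 16.75 17.75 17.25 16.5  16.25 16.25 16.   16.5  16.5  17.25 18.
 17.5  16.5  16.25 15.75 15.5  15.75 15.75 16.25 16.5  17.25 16.5  15.5 ]
```

View pics/nut.png

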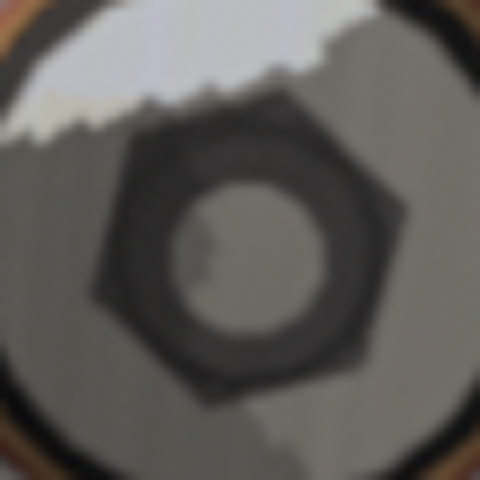

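Six corners are clear in the crop, at (283,92), (406,208), (362,360), (210,405), (95,293) and (137,140). I'll use them directly.

Run:
```python
from h import *
import pickle
c=pickle.load(open("cw1.pkl","rb"))
f=lambda x,y,z:onz(c,252+(x+.5)/8-.5,107+(y+.5)/8-.5,z,True)
P=np.array([f(x,y,151) for x,y in((283,92),(406,208),(362,360),(210,405),(95,293),(137,140))])
C=P.mean(0);Q=P-C;print("centre",C.round(1),"r",np.hypot(Q[:,0],Q[:,1]).round(1))
a=np.degrees(np.arctan2(Q[:,1],Q[:,0]));print(a.round(1),(a%60).round(1))
print("spindle end",f(248,258,159).round(1), "cam",c["world_from_camera"][:3,3])
rel(498-30,-304-20,230,32)
```

```text
centre [533.8 -18.8 151. ] r [16.8 16.8 16.5 16.9 16.6 16.3]
[  47.9  -14.8  -74.5 -134.1  165.5  104.9] [47.9 45.2 45.5 45.9 45.5 44.9]
spindle end [533.7 -18.8 159. ] cam [546.39642464   3.94651739 420.98511052]
ee [507.8 -61.8 279.6] [-1.8e+02  1.0e-01  6.0e+01] t 2.2 F [0.  0.6 0. ] T [-0.03  0.08 -0.1 ] gap 1.003 j7 -0.23
rel [-246.9   96.7   49.8] [-0.   0.1 28. ]
```

```bash
python3 -m crank '[[-247,97,50,0,0,28,100],[-247,97,50,0,0,28,100],[-247,97,50,0,0,28,100],[-247,97,50,0,0,28,100],[-247,97,50,0,0,28,100],[-247,97,50,0,0,28,100]]'
python3 - <<'E'
from h import *
import pickle
c=ctrl.camera("wrist");pickle.dump(c,open("cw2.pkl","wb"))
save("wrist2",c["image"],1.4)
rel(498,-304,150,32)
E
```

```text
time: 2.95
ee_pos: [468.3, -324.1, 229.3]
ee_rot: [-3.141, 0.001, 0.558]
contact_force: [0.7, 0.4, -0.1]
finger_gap: 0.999
ee [ 468.7 -322.8  229.4] [-1.799e+02  1.000e-01  3.200e+01] t 3.0 F [ 0.3  0.3 -0.4] T [ 0.05 -0.02 -0.05] gap 1.0 j7 -0.06
rel [34.9 -0.4 79.4] [-0.1  0.1  0. ]
```

View pics/wrist2.png

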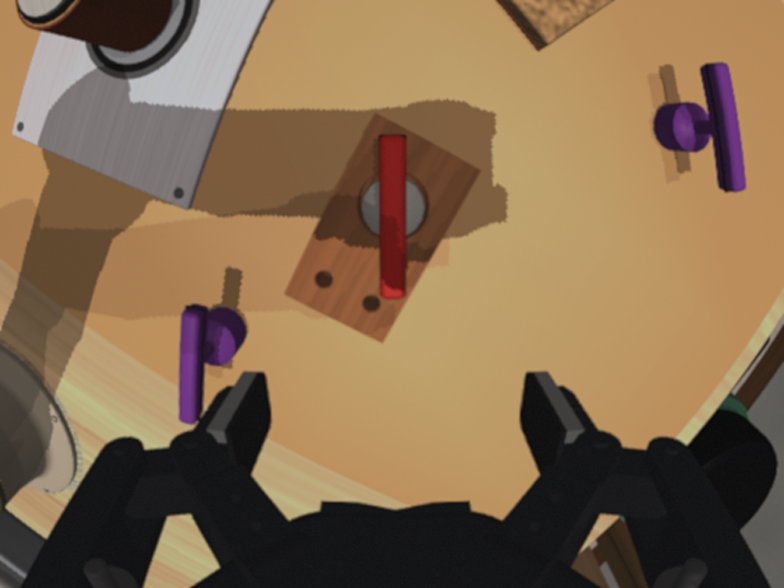

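The handle is lying along the view's vertical at x≈393, y 135–292 (/1.4). The bore rim is about x 359–428, y 172–240.

Run:
```python
from h import *
import pickle
c=pickle.load(open("cw2.pkl","rb"));g=lambda x,y,z:onz(c,x/1.4,y/1.4,z,True)
im=c["image"];H,S,V=cv2.split(cv2.cvtColor(im,cv2.COLOR_RGB2HSV))
m=(((H<5)|(H>174))&(S>180)&(V>70)).astype(np.uint8);n,l,s,_=cv2.connectedComponentsWithStats(m);i=1+np.argmax(s[1:,4])
r=cv2.minAreaRect(np.argwhere(l==i)[:,::-1].astype(np.float32));print(r,s[i])
E=[g(392.5,135,108),g(393,290,108)];d=E[0]-E[1];print("handle ends",np.round(E,1).tolist(),"c",((E[0]+E[1])/2).round(1),"len",np.linalg.norm(d),"yaw",np.degrees(np.arctan2(d[1],d[0])))
x0,y0,w,h=s[i][:4];E=[onz(c,x0+w/2,y0,108,True),onz(c,x0+w/2,y0+h,108,True)];print("mask c",np.mean(E,0).round(1),np.linalg.norm(E[0]-E[1]))
B=[g(359,206,50),g(428,206,50),g(394,172,50),g(394,240,50)];print("bore",np.round(B,1).tolist(),((B[0]+B[1])/2).round(1),((B[2]+B[3])/2).round(1),np.linalg.norm(B[0]-B[1]),np.linalg.norm(B[2]-B[3]))
K=[g(x,y,50) for x,y in((375,114),(480,170),(382,342),(285,293))];print("block",np.mean(K,0).round(1),[np.linalg.norm(K[i]-K[(i+1)%4]).round(1) for i in range(4)])
x,y=281,150;save("bore",im[y-35:y+35,x-45:x+45],8)
```

```text
((280.0, 154.5), (115.0, 18.0), 90.0) [ 271   97   19  116 2041]
handle ends [[540.3, -278.5, 108.0], [462.2, -327.4, 108.0]] c [ 501.2 -303.   108. ] len 92.1246576003724 yaw 32.07240674305757
mask c [ 498.8 -304.5  108. ] 96.90817852012081
bore [[486.6, -283.7, 50.0], [512.3, -325.1, 50.0], [520.0, -292.0, 50.0], [478.7, -317.8, 50.0]] [ 499.4 -304.4   50. ] [ 499.3 -304.9   50. ] 48.783231493536015 48.74459952443221
block [ 477.3 -305.6   50. ] [np.float64(83.2), np.float64(148.4), np.float64(83.2), np.float64(147.1)]
```

View pics/bore.png

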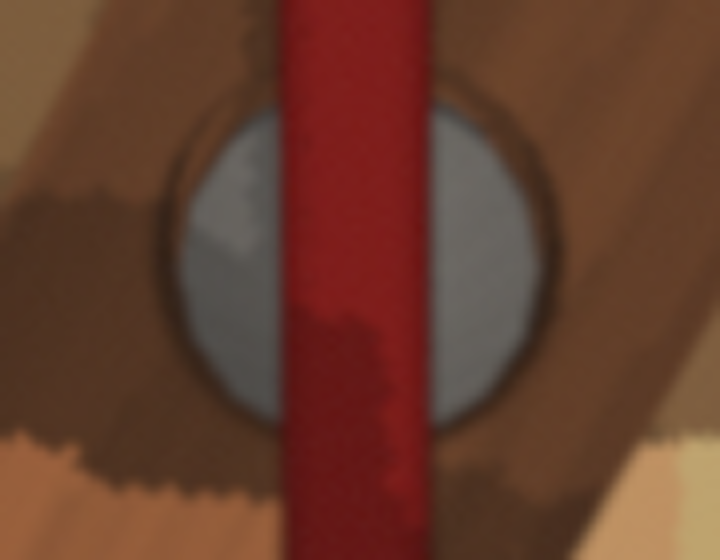

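Bore is about (499.3,-304.5) and the handle is concentric with it. Now the descent to grasp.

```bash
python3 -m crank '[[35,-0.5,79,0,0,0,100],[35,-0.5,79,0,0,0,100],[35,-0.5,79,0,0,0,100],[35,-0.5,110,0,0,0,100],[35,-0.5,135,0,0,0,100],[35,-0.5,152,0,0,0,100],[35,-0.5,152,0,0,0,100],[35,-0.5,152,0,0,0,100]]'
python3 -c "
from h import *
rel(499,-304.3,77,32)"
```

```text
time: 4.0
ee_pos: [498.4, -304.1, 78.4]
ee_rot: [3.141, 0.0, 0.559]
contact_force: [-0.1, 0.3, 0.2]
finger_gap: 0.999
ee [ 498.4 -304.1   78.4] [180.   0.  32.] t 4.0 F [-0.1  0.3  0.2] T [-0.04 -0.   -0.02] gap 0.999 j7 0.06
rel [0.4 0.5 1.4] [0. 0. 0.]
```

```bash
python3 -m crank '[[0.4,0.4,1,0,0,0,15],[0.4,0.4,1,0,0,0,10],[0.4,0.4,1,0,0,0,0],[0.4,0.4,1,0,0,0,0],[0.4,0.4,1,0,0,0,0],[0.4,0.4,1,0,0,0,0],[0.4,0.4,1,0,0,0,0]]'; python3 -m crank '[[0,0,-5,0,0,0,0],[0,0,-15,0,0,0,0],[0,0,-40,0,0,0,0],[0,0,-90,0,0,0,0],[0,0,-160,0,0,0,0],[0,0,-160,0,0,0,0],[0,0,-160,0,0,0,0]]'
python3 - <<'E'
from h import *
c=ctrl.camera("wrist");save("wrist3",c["image"],1.4)
rel(533.8,-18.8,235,75.8)
E
```

```text
time: 4.88
ee_pos: [498.9, -304.1, 77.5]
ee_rot: [-3.142, 0.0, 0.559]
contact_force: [-1.3, 2.0, 4.6]
finger_gap: 0.177
time: 5.75
ee_pos: [498.9, -303.6, 237.8]
ee_rot: [3.141, -0.001, 0.56]
contact_force: [-0.4, 0.4, -3.9]
finger_gap: 0.177
ee [ 498.5 -303.3  236.8] [-179.9    0.    32.1] t 5.8 F [ 0.2  0.3 -3.2] T [ 0.03  0.05 -0.01] gap 0.177 j7 -0.11
rel [ 181.  -222.3    2. ] [ -0.1  -0.  -43.7]
```

View pics/wrist3.png

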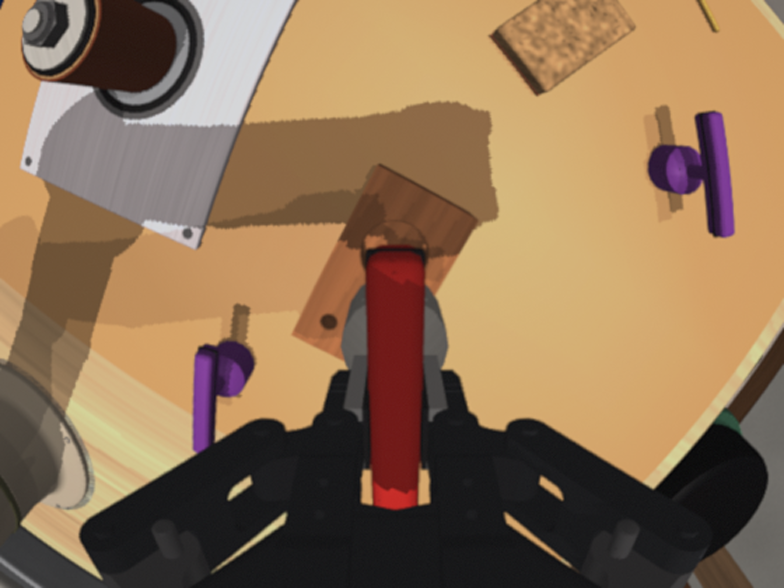

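The spanner is held upright in mid-handle; the expected TCP z is 210.5 resting on the nut and 196.5 home. Moving over the nut.

```bash
python3 -m crank '[[50,-60,-4,0,0,-10,0],[90,-110,-4,0,0,-20,0],[130,-165,-4,0,0,-30,0],[160,-200,-2,0,0,-38,0],[181,-222,-2,0,0,-43.7,0],[181,-222,-2,0,0,-43.7,0],[181,-222,-2,0,0,-43.7,0],[181,-222,-2,0,0,-43.7,0]]'
python3 - <<'E'
from h import *
rel(533.8,-18.8,222,75.8)
E
```

```text
time: 6.8
ee_pos: [533.4, -20.4, 238.4]
ee_rot: [-3.139, 0.0, 1.32]
contact_force: [-0.3, 0.3, -3.4]
finger_gap: 0.177
ee [533.4 -20.4 238.4] [-179.9    0.    75.6] t 6.8 F [-0.3  0.3 -3.4] T [-0.01  0.03 -0.03] gap 0.177 j7 -0.02
rel [ 1.7 -0.  16.4] [-0.1  0.  -0.2]
```

```bash
python3 -m crank '[[1.7,0,6,-0.1,0,0,0],[1.7,0,12,-0.1,0,0,0],[1.7,0,16,-0.1,0,0,0],[1.7,0,16.4,-0.1,0,0,0]]';python3 -c "
from h import *
rel(533.8,-18.8,212,75.8)"; python3 -m crank '[[0,0,2,0,0,0,0],[0,0,4,0,0,0,0],[0,0,6,0,0,0,0],[0,0,8,0,0,0,0],[0,0,8,0,0,0,0]]';python3 -c "
from h import *
rel(533.8,-18.8,212,75.8)"
```

```text
time: 7.3
ee_pos: [533.6, -18.8, 221.6]
ee_rot: [-3.14, 0.001, 1.32]
contact_force: [0.2, -0.1, -3.2]
finger_gap: 0.174
ee [533.6 -18.8 221.6] [-179.9    0.    75.6] t 7.3 F [ 0.2 -0.1 -3.2] T [ 0.01  0.02 -0.03] gap 0.174 j7 -0.0
rel [0.1 0.2 9.6] [-0.1  0.  -0.2]
time: 7.92
ee_pos: [533.6, -18.8, 213.4]
ee_rot: [-3.14, 0.001, 1.32]
contact_force: [-0.1, 0.2, -4.0]
finger_gap: 0.182
ee [533.6 -18.8 213.4] [-179.9    0.    75.6] t 7.92 F [-0.1  0.2 -4. ] T [ 0.03  0.04 -0.02] gap 0.182 j7 0.0
rel [0.1 0.2 1.4] [-0.1  0.  -0.2]
```

No contact so far. I'll continue in small steps.

```bash
for i in 1; do python3 -m crank '[[0,0,1,0,0,0,0],[0,0,2,0,0,0,0],[0,0,2.5,0,0,0,0],[0,0,2.5,0,0,0,0]]'; done;  python3 -m crank '[[0,0,0.5,0,0,0,0],[0,0,1,0,0,0,0],[0,0,1.5,0,0,0,0],[0,0,1.5,0,0,0,0]]'
```

```text
time: 8.43
ee_pos: [533.6, -18.8, 210.9]
ee_rot: [-3.14, 0.001, 1.32]
contact_force: [0.1, 0.1, -4.6]
finger_gap: 0.18
time: 8.93
ee_pos: [533.8, -18.8, 209.4]
ee_rot: [-3.141, 0.001, 1.32]
contact_force: [1.1, 0.1, -3.8]
finger_gap: 0.177
```

```bash
python3 -m crank '[[0,0,0.7,0,0,0,0],[0,0,1.4,0,0,0,0],[0,0,2,0,0,0,0],[0,0,2,0,0,0,0]]'; python3 -c "
from h import *
rel(533.8,-18.8,205,75.8)"
```

```text
time: 9.43
ee_pos: [533.8, -18.8, 207.4]
ee_rot: [-3.141, 0.001, 1.32]
contact_force: [1.3, 0.9, -3.7]
finger_gap: 0.178
ee [533.8 -18.8 207.4] [-179.9    0.    75.6] t 9.43 F [ 1.3  0.9 -3.7] T [ 0.08 -0.31  0.  ] gap 0.178 j7 0.01
rel [-0.  -0.   2.4] [-0.1  0.  -0.2]
```

It's sliding on with only about 1 N of side force. I'll carry on down with short rows.

```bash
python3 -m crank '[[0,0,0.8,0,0,0,0],[0,0,1.6,0,0,0,0],[0,0,2.4,0,0,0,0],[0,0,3.2,0,0,0,0],[0,0,4,0,0,0,0],[0,0,4,0,0,0,0]]'; python3 -c "
from h import *
rel(533.8,-18.8,197,75.8)"
```

```text
time: 10.18
ee_pos: [533.9, -18.8, 203.3]
ee_rot: [-3.141, 0.001, 1.32]
contact_force: [1.1, 0.5, -4.6]
finger_gap: 0.177
ee [533.9 -18.8 203.3] [-179.9    0.    75.6] t 10.18 F [ 1.1  0.5 -4.6] T [ 0.12 -0.41  0.03] gap 0.177 j7 0.02
rel [-0.  -0.   6.3] [-0.1  0.  -0.2]
```

```bash
python3 -m crank '[[0,0,0.8,0,0,0,0],[0,0,1.6,0,0,0,0],[0,0,2.4,0,0,0,0],[0,0,3.2,0,0,0,0],[0,0,4,0,0,0,0],[0,0,4,0,0,0,0]]'; python3 -m crank '[[0,0,0.5,0,0,0,0],[0,0,1,0,0,0,0],[0,0,1.5,0,0,0,0],[0,0,1.5,0,0,0,0]]'
```

```text
time: 10.92
ee_pos: [533.9, -18.8, 199.2]
ee_rot: [-3.141, 0.001, 1.32]
contact_force: [1.8, 0.4, -3.8]
finger_gap: 0.177
time: 11.42
ee_pos: [533.8, -18.8, 197.7]
ee_rot: [-3.141, 0.001, 1.32]
contact_force: [1.3, 0.9, -2.9]
finger_gap: 0.18
```

```bash
python3 -m crank '[[0,0,0.4,0,0,0,0],[0,0,0.8,0,0,0,0],[0,0,1.2,0,0,0,0],[0,0,1.2,0,0,0,0]]'; python3 -m crank '[[0,0,0.3,0,0,0,0],[0,0,0.6,0,0,0,0],[0,0,0.6,0,0,0,0]]'; python3 -c "
from h import *
rel(533.8,-18.8,197,75.8)"
```

```text
time: 11.92
ee_pos: [533.9, -18.8, 196.5]
ee_rot: [-3.141, 0.001, 1.32]
contact_force: [0.4, 0.5, -1.4]
finger_gap: 0.179
time: 12.3
ee_pos: [533.9, -18.8, 196.5]
ee_rot: [-3.141, 0.0, 1.32]
contact_force: [-2.1, 0.6, 6.7]
finger_gap: 0.178
ee [533.9 -18.8 196.5] [-180.     0.    75.6] t 12.3 F [-2.1  0.6  6.7] T [ 0.15  0.26 -0.01] gap 0.178 j7 0.02
rel [-0.1 -0.1 -0.5] [-0.   0.  -0.2]
```

It's home: the washer is felt at exactly the predicted height, with about 10 N. I'll ease off slightly and turn clockwise (+ about tool z), checking the torque.

```bash
python3 -m crank '[[0,0,-0.7,0,0,0,0],[0,0,-0.7,0,0,4,0],[0,0,-0.7,0,0,9,0],[0,0,-0.7,0,0,14,0],[0,0,-0.7,0,0,19,0],[0,0,-0.7,0,0,24,0],[0,0,-0.7,0,0,29,0],[0,0,-0.7,0,0,30,0]]'; python3 -c "
from h import *
rel(533.9,-18.8,196.2,-29)"
```

```text
time: 13.3
ee_pos: [534.1, -18.5, 197.1]
ee_rot: [-3.141, 0.001, 0.797]
contact_force: [0.8, 1.0, -2.2]
finger_gap: 0.179
ee [534.1 -18.5 197.1] [-180.     0.    45.6] t 13.3 F [ 0.8  1.  -2.2] T [ 0.35 -0.39  0.29] gap 0.179 j7 -0.37
rel [-0.4  0.1  0.9] [-0.   0.  74.6]
```

The reaction is 0.29 N m, so the nut is turning. Continuing.

```bash
python3 -m crank '[[-0.2,0,0.2,0,0,5,0],[-0.2,0,0.2,0,0,10,0],[-0.2,0,0.2,0,0,15,0],[-0.2,0,0.2,0,0,20,0],[-0.2,0,0.2,0,0,25,0],[-0.2,0,0.2,0,0,30,0],[-0.2,0,0.2,0,0,35,0],[-0.2,0,0.2,0,0,37,0]]'; python3 -c "
from h import *
rel(533.9,-18.8,197,-29)"
```

```text
time: 14.3
ee_pos: [533.8, -18.3, 197.0]
ee_rot: [-3.141, 0.001, 0.152]
contact_force: [0.4, 1.5, 3.7]
finger_gap: 0.176
ee [533.8 -18.3 197. ] [-1.8e+02  1.0e-01  8.7e+00] t 14.3 F [0.4 1.5 3.7] T [0.6  0.12 0.31] gap 0.176 j7 -0.85
rel [0.  0.5 0. ] [-0.   0.1 37.7]
```

```bash
python3 -m crank '[[0,0.3,-0.4,0,0,5,0],[0,0.3,-0.4,0,0,10,0],[0,0.3,-0.4,0,0,15,0],[0,0.3,-0.4,0,0,20,0],[0,0.3,-0.4,0,0,25,0],[0,0.3,-0.4,0,0,30,0],[0,0.3,-0.4,0,0,35,0],[0,0.3,-0.4,0,0,38,0]]'; python3 -m crank '[[0,0,0,0,0,0,0],[0,0,0,0,0,0,0]]'; python3 -c "
from h import *
rel(533.9,-18.8,197,-29)"
```

```text
time: 15.3
ee_pos: [533.6, -17.9, 197.1]
ee_rot: [-3.142, 0.002, -0.512]
contact_force: [0.4, 2.1, -0.8]
finger_gap: 0.175
time: 15.55
ee_pos: [533.6, -17.9, 197.1]
ee_rot: [-3.141, 0.003, -0.51]
contact_force: [-0.6, 0.8, -0.3]
finger_gap: 0.179
ee [533.6 -17.9 197.1] [-1.80e+02  1.00e-01 -2.92e+01] t 15.55 F [-0.6  0.8 -0.3] T [ 0.43 -0.16  0.16] gap 0.179 j7 -1.34
rel [0.7 0.7 0.1] [-0.   0.1 -0.2]
```

Turned 104.8°. I'll relieve the flats by 4° and lift straight off, then look.

```bash
python3 -m crank '[[0,0,0,0,0,-4,0],[0,0,0,0,0,-4,0],[0,0,-4,0,0,-4,0],[0,0,-9,0,0,-4,0],[0,0,-15,0,0,-4,0],[0,0,-25,0,0,-4,0],[0,0,-42,0,0,-4,0],[0,0,-42,0,0,-4,0]]'; python3 -c "
from h import *
rel(499.3,-304.4,240,32)"
```

```text
time: 16.55
ee_pos: [534.5, -18.1, 240.6]
ee_rot: [-3.14, 0.0, -0.44]
contact_force: [0.6, 0.2, -3.3]
finger_gap: 0.18
ee [534.5 -18.1 240.6] [-179.9    0.   -25.2] t 16.55 F [ 0.6  0.2 -3.3] T [0.01 0.01 0.01] gap 0.18 j7 -1.35
rel [9.01e+01 2.74e+02 1.00e-01] [ -0.1  -0.  -57.2]
```

```bash
python3 -m crank '[[20,60,0,0,0,-10,0],[38,115,0,0,0,-20,0],[55,168,0,0,0,-30,0],[72,220,0,0,0,-40,0],[83,250,0,0,0,-48,0],[90,274,0,0,0,-57,0],[90,274,0,0,0,-57,0],[90,274,0,0,0,-57,0]]'
python3 - <<'E'
from h import *
rel(499.3,-304.4,145,32)
import pickle
c=ctrl.camera("wrist");pickle.dump(c,open("cw4.pkl","wb"))
t=ctrl.camera("top")["image"]
im=c["image"];a=cv2.resize(im[:420,:],(560,420));b=cv2.resize(t[165:265,210:310],(240,240),interpolation=cv2.INTER_CUBIC);n=cv2.resize(im[0:60,0:60],(180,180),interpolation=cv2.INTER_CUBIC)
o=np.zeros((420,800,3),np.uint8);o[:,:560]=a;o[:240,560:]=b;o[240:,560:740]=n;save("w4",o)
E
```

```text
time: 17.55
ee_pos: [499.1, -303.7, 239.8]
ee_rot: [-3.139, -0.001, 0.553]
contact_force: [0.4, 0.8, -3.4]
finger_gap: 0.179
ee [ 499.1 -303.7  239.8] [-1.799e+02 -1.000e-01  3.170e+01] t 17.55 F [ 0.4  0.8 -3.4] T [-0.01  0.05  0.01] gap 0.179 j7 -0.13
rel [-0.3  0.9 94.8] [-0.1 -0.1 -0.3]
```

View pics/w4.png

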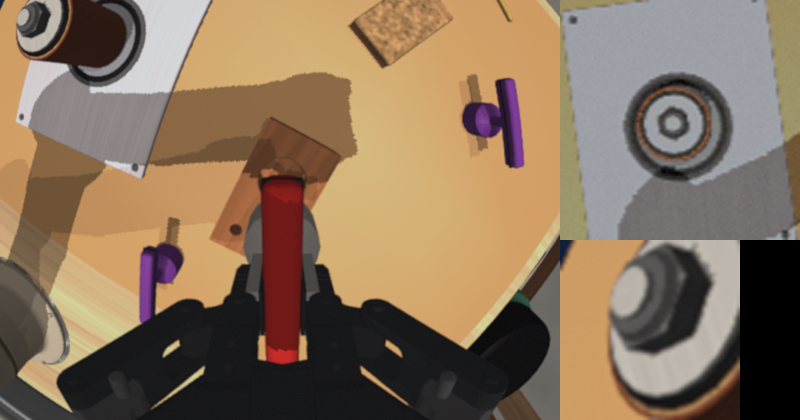

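The spanner is unchanged in the grip and the nut has visibly turned. The pick-up TCP was (498.9,-304.1,77.5), so I return there, going slowly into the bore.

```bash
python3 -m crank '[[-0.3,0.5,40,-0.1,-0.1,0,0],[-0.3,0.5,80,-0.1,-0.1,0,0],[-0.3,0.5,110,-0.1,-0.1,0,0],[-0.3,0.5,122,-0.1,-0.1,0,0],[-0.3,0.5,122,-0.1,-0.1,0,0],[-0.3,0.5,122,-0.1,-0.1,0,0]]'; python3 -c "
from h import *
rel(498.9,-304.1,77.5,32)";  python3 -m crank '[[0,0,2,0,0,0,0],[0,0,4,0,0,0,0],[0,0,6,0,0,0,0],[0,0,8,0,0,0,0],[0,0,10,0,0,0,0],[0,0,12,0,0,0,0],[0,0,14,0,0,0,0],[0,0,14,0,0,0,0]]'; python3 -c "
from h import *
rel(498.9,-304.1,77.5,32)"
```

```text
time: 18.4
ee_pos: [500.2, -303.7, 118.9]
ee_rot: [3.14, -0.0, 0.555]
contact_force: [-0.1, -1.0, -4.1]
finger_gap: 0.177
ee [ 500.2 -303.7  118.9] [179.9  -0.   31.8] t 18.4 F [-0.1 -1.  -4.1] T [ 0.05 -0.03  0.01] gap 0.177 j7 0.0
rel [-1.3 -0.4 41.4] [ 0.1 -0.  -0.2]
time: 19.4
ee_pos: [500.1, -303.7, 104.8]
ee_rot: [3.141, -0.0, 0.555]
contact_force: [-0.1, 0.2, -3.2]
finger_gap: 0.171
ee [ 500.1 -303.7  104.8] [179.9  -0.   31.8] t 19.4 F [-0.1  0.2 -3.2] T [ 0.    0.03 -0.02] gap 0.171 j7 0.02
rel [-1.3 -0.3 27.3] [ 0.1 -0.  -0.2]
```

The spanner is inside the bore mouth with no contact. I'll shift 1.3 mm and go on down.

```bash
python3 -m crank '[[-1.2,-0.3,3,0,0,0,0],[-1.2,-0.3,6.5,0,0,0,0],[-1.2,-0.3,10,0,0,0,0],[-1.2,-0.3,13.5,0,0,0,0],[-1.2,-0.3,17,0,0,0,0],[-1.2,-0.3,20.5,0,0,0,0],[-1.2,-0.3,23.5,0,0,0,0],[-1.2,-0.3,24,0,0,0,0]]'; python3 -m crank '[[0,0,1,0,0,0,0],[0,0,1.8,0,0,0,0],[0,0,2.3,0,0,0,0],[0,0,2.3,0,0,0,0]]'; python3 -c "
from h import *
rel(498.9,-304.1,77.5,32)"
```

```text
time: 20.4
ee_pos: [498.9, -304.0, 80.5]
ee_rot: [3.141, 0.0, 0.555]
contact_force: [-0.1, 1.5, -2.9]
finger_gap: 0.175
time: 20.9
ee_pos: [498.8, -304.0, 78.2]
ee_rot: [3.141, 0.0, 0.555]
contact_force: [-0.5, -0.5, -3.5]
finger_gap: 0.18
ee [ 498.8 -304.    78.2] [180.    0.   31.8] t 20.9 F [-0.5 -0.5 -3.5] T [ 0.04 -0.05 -0.02] gap 0.18 j7 0.05
rel [-0.   0.1  0.7] [ 0.   0.  -0.2]
```

```bash
python3 -m crank '[[0,0,0.4,0,0,0,0],[0,0,0.8,0,0,0,0],[0,0,1,0,0,0,0],[0,0,1,0,0,0,0]]'; python3 -m crank '[[0,0,0,0,0,0,20],[0,0,0,0,0,0,30],[0,0,0,0,0,0,60],[0,0,0,0,0,0,100],[0,0,0,0,0,0,100],[0,0,0,0,0,0,100],[0,0,0,0,0,0,100]]'; python3 -m crank '[[0,0,-5,0,0,0,100],[0,0,-20,0,0,0,100],[0,0,-60,0,0,0,100],[0,0,-110,0,0,0,100],[-35,0,-152,0,0,0,100],[-35,0,-152,0,0,0,100],[-35,0,-152,0,0,0,100]]'
python3 - <<'E'
from h import *
rel(499,-304,150,32)
c=ctrl.camera("wrist");save("w5",c["image"],1.4)
E
```

```text
time: 21.4
ee_pos: [498.9, -304.0, 77.5]
ee_rot: [3.141, -0.0, 0.555]
contact_force: [-0.6, 1.3, 4.4]
finger_gap: 0.177
time: 22.28
ee_pos: [498.9, -304.0, 77.5]
ee_rot: [3.141, -0.0, 0.555]
contact_force: [0.4, -0.0, 0.5]
finger_gap: 0.997
time: 23.15
ee_pos: [469.3, -322.0, 230.1]
ee_rot: [3.14, -0.001, 0.555]
contact_force: [0.3, -0.3, 1.2]
finger_gap: 1.0
ee [ 469.3 -322.   230.1] [ 1.799e+02 -1.000e-01  3.180e+01] t 23.15 F [ 0.3 -0.3  1.2] T [ 0.03 -0.03  0.05] gap 1.0 j7 -0.06
rel [34.6  0.3 80.1] [ 0.1 -0.1 -0.2]
```

View pics/w5.png

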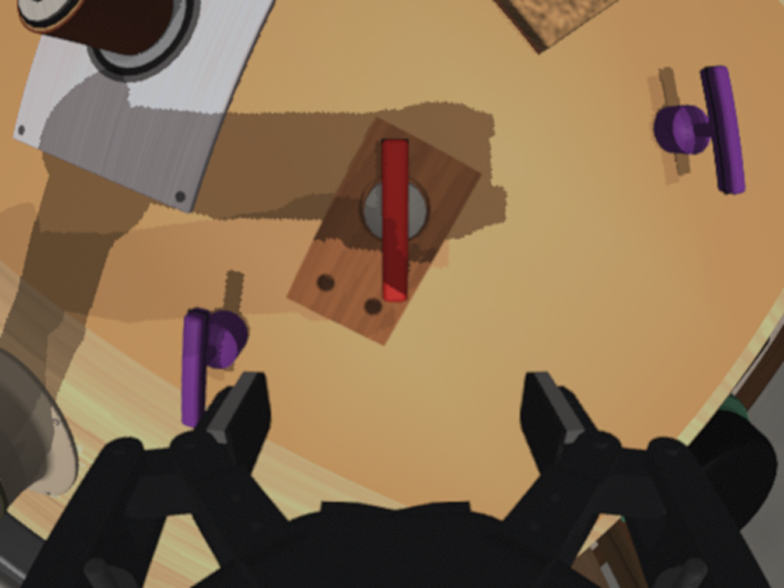

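The spanner stands upright in its bore as at the start. Before handing in, one look at the nut's angle from the same spot as before.

```bash
python3 -c "
from h import *
rel(508,-62.5,280,60)"
```

```text
ee [ 469.3 -321.6  229.3] [180.   -0.   31.8] t 23.2 F [-0.5  0.6  0. ] T [ 0.01 -0.03 -0.01] gap 0.998 j7 -0.06
rel [ 169.6 -199.7  -50.6] [  0.   -0.  -28.2]
```

```bash
python3 -m crank '[[0,0,-51,0,0,0,100],[40,-45,-51,0,0,-8,100],[80,-94,-51,0,0,-16,100],[120,-141,-51,0,0,-24,100],[170,-200,-51,0,0,-28,100],[170,-200,-51,0,0,-28,100],[170,-200,-51,0,0,-28,100]]'
python3 - <<'E'
from h import *
import pickle
c=ctrl.camera("wrist");pickle.dump(c,open("cw6.pkl","wb"))
im=c["image"];x,y=282,137;save("nut2",im[y-30:y+30,x-30:x+30],8)
E
```

```text
time: 24.08
ee_pos: [508.2, -60.9, 279.7]
ee_rot: [-3.141, 0.001, 1.047]
contact_force: [-0.4, -0.8, -0.7]
finger_gap: 0.999
```

View pics/nut2.png

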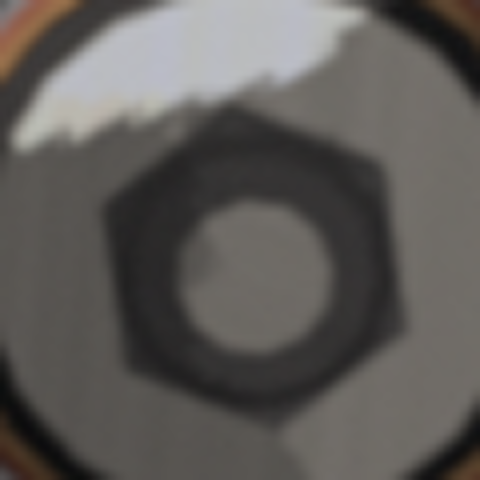

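Corners at (237,108), (382,168), (405,328) and so on mean the hexagon went 41.5° clockwise modulo 60°. That is 101.5° (1.77 rad), matching the 105° turned less play. Handing in.

```bash
python3 -c "
from cell import ctrl
print(ctrl.hand_in())"
```

```text
the job is handed in; nothing more can be done
None
```

The job is done and handed in at about 24 s of the 69 s allowed; the hand-in gave no verdict.

- **Fit:** I lined the red spanner up with the nut's flats from the wrist camera and felt it down in steps of at most about 1 mm. It met the washer at the height I had predicted, with about 10 N.
- **Slackening:** I turned the spanner 105° clockwise, with a reaction of about 0.3 N m. A look from the same spot afterwards showed the hexagon had moved 41.5° clockwise modulo 60°, so about 101.5°. The nut should read between 1.77 and 2.07 rad, depending on where it started.
- **Put away:** I lowered the spanner back to the position and height it was picked up from, feeling the bottom of the bore at about 8 N, and let go. The wrist camera then showed it upright in the bore as at the start.
- **Other things:** In the wrist view the purple look-alikes stood where they were, and of the cork block only a corner showed, also unmoved. I did not separately check the tray, jar and lamp socket, but the arm never went near them. The gripper ended open and touching nothing.

No check failed or disagreed. The only spread was about 1 mm between camera views of the nut's and bore's positions.

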